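# Cock the desoldering pump in the tool caddy

### The arm

A 7-joint arm with a two-finger parallel gripper is mounted at the origin on the work surface. World frame = base frame: x ahead of the robot, y to its left, z up, the work surface at z = 0. Lengths are in m, angles in rad, forces in N, time in s.
With the tool pointing down it reaches from about 0.425 to 0.925 m from the base axis. Payload 6.8 kg.
Tool frame: the origin (TCP) lies midway between the tips of the shut fingers; the grasp point (between the pads) lies 19 mm behind it; z points along the fingers, y is the line along which they close (so a half turn about z gives the same grasp; the last joint's range is limited). The gripper opens to 85 mm and grips with 20 to 120 N. Pads are 22 mm wide; open, the fingers measure 114 mm over their backs; the gripper's body (76 mm by 85 mm) begins 54 mm behind the grasp point. The pads swing forward as they close: fully open they stand 13 mm farther back than shut.
Start: joints at [1.067, 0.477, 0.022, 1.555, -0.011, 1.109, -0.083], TCP at [0.26, -0.623, 0.231] pointing down, gripper open.
Joint ranges: [-2.96, 2.96], [-0.34, 2.1], [-1.41, 1.46], [0.24, 2.44], [-1.37, 4.51], [0.17, 1.92], [-2.96, 2.96]. Speed limits (rad/s): [2.39, 2.39, 3.14, 3.14, 3.14, 3.14, 3.14].

### API

Orientations are given as a rotation vector (axis times angle).
In Python, from bench import r gives the robot as it stands. The module is installed in compiled form; this text tells all that it offers.
- The arm moves only by the tool apply_moves, never from a script. Its argument "rows" is a list of rows, each a list of 6 numbers: the shift along the tool's x, y, z scaled (see below), then the turn, a rotation vector about the tool's x, y, z scaled (see below). A call has 1 to 5 rows; each row is the pose to reach, as a shift and turn from the pose commanded when the call began, along the tool's axes at that moment; what a row does not reach only later rows make up. The controller multiplies each number of a shift by 0.25 m and each number of a turn by 90 degrees. A row lasts 1/8 s, in which the tool goes at most 62.5 mm and 10.7 degrees, less where a joint would pass 70% of its speed; a pose out of reach is approached as far as the arm can. A call with a number of a shift or a turn outside -1 to 1 is refused whole. A call with a gripper value outside its range is refused whole. "claw" is the opening, from 0 (shut) to 1 (fully open), set as the call begins (left out, the last holds). The fingers move at their own pace and stop on an object; "newtons" is the grip in N (left out, the last holds). Time passes only in rows, so rows that repeat a pose let the fingers close. It gives the time, the measured TCP pose, the force, the opening and the grip force at its end, in the units of the state.
- r.get_obs(): the state, without advancing time (a new reading comes with each control period).
- r.grab_frame(name): name is "scene" or "top" or "wrist"; returns a dict with "pixels" (420x560x3 uint8, red, green, blue), "intrinsics" (3x3 intrinsics, pixels), "dist" ([k1, k2, p1, p2, k3] as OpenCV has them; the pictures are not rectified), "eye" and "attitude" of the camera in the world. Camera axes: x right, y up, looking along -z (the intrinsics and any distortion apply to the point x, -y, -z); pixel columns grow to the right and rows downward; lengths in m; the calibration is good to about 2 mm. A picture is of the moment at which its call begins. There is no depth.
- r.hand_in(): hands the job in; it is judged then, once.
Trained networks look in a picture, given as the dict that the camera call returned (one of the last four; its "shot" number tells which), for a name from the list of things; names that differ only in an ending like _2 or _b are one class to them, and where a whole thing is asked for, a point or a joint stands for the part that bears it (a point fixed in the world has none). Each returns a list of dicts, best first, with "conf" (0 to 1); they miss things now and then, are a little off and sometimes report something else, mostly with a low value. They report only what shows in the picture. A call takes as long as a camera call. They do not tell look-alikes from the thing itself.
- r.search_frame(picture, thing): "rect" ([left, top, width, height] in pixels, round what is visible of it).
- r.outline_of(picture, thing): "pixels" (420x560 bool, what is visible of it) and "rect" ([left, top, width, height] in pixels, round what is visible of it).
- r.landmark_of(picture, thing): "point" ([column, row] in pixels: a listed point, or the origin of a listed thing).
The state is a dict: "clock": time; "joints": joint angles; "qvel": joint speeds; "tau": joint torques, N m; "tcp_pos": TCP position; "orientation": TCP orientation; "contact_force": force on the tool from outside, world axes, zero at the start; "moment": the same for the moment, N m; "grip_width": finger opening in m; "gripper_force": force on a finger pad.
Only numpy, scipy, OpenCV 4.12 (cv2) and the standard library are available. Lean on these libraries where they do the work, as an engineer would, in place of code of your own. Each camera call takes 0.05 s, during which the arm holds its last target. There are 200 camera calls.

### The job

Cock the desoldering pump (solder sucker) that leans in the tool caddy: with closed fingertips push the knob of its sprung plunger all the way down into the barrel, then let go so that it springs part of the way back and stays latched on its catch. Only push: do not grip or lift the pump, leave it standing in its socket, and leave the other tools, the circuit board and the parts tray where they are.

Things in the scene. Friction and masses are not known exactly. Their poses are not given: they have to be found in the camera images.
- plunger (a joint): travel of the plunger into the barrel, m: 0 = sprung right out (as it starts), 0.036 = latched on the catch (where it stays when let go after a full push), 0.046 = end stop. Let go before about 0.038 it springs right out again. Spring 7 N at 0, 14.5 N at the end stop; passing the catch (0.020 to 0.036) adds about 2 N, pushing at 50 mm/s 1 N. A push to 0.041 to 0.045 is right.
- knob (a point): centre of the flat top of the plunger's knob: black plastic disc 19 mm across, 12 mm thick, on a bare steel rod 6 mm thick. Its z axis points out of the pump along the barrel (push along -z) and leans about 0.38 rad (22 degrees) from vertical, towards the caddy's front. 212 mm from the nose when the plunger is out (0.22 m above the table), 176 mm when latched; moves with the plunger.
- pump: the desoldering pump, loose in any one of the three sockets: aluminium barrel 20 mm thick with black ends, 150 mm long without the plunger, about 90 g, plunger at its upper end. Origin at the tip of its nose on the socket floor, z along the barrel to the knob. A small black trigger button stands 7 mm out of the far side (+x of the pump), 100 mm from the nose: pressing it frees the catch.
- caddy: the tool caddy, screwed to the table: plywood base 130 x 230 x 12 mm, origin under the centre of the base, its front (-x) towards the robot. Three black sockets in a row along its y axis, at y = -70, 0 and 70 mm, floors at x = 30, z = 20 mm, leaning 0.35 rad towards -x; each is a tube 29 mm wide outside, 23 mm inside, 73 mm deep.
- driver: a short black screwdriver standing blade down in another socket, 147 mm long, 20 mm thick. Origin at its lower end. Leave alone.
- brush: a wooden-handled round brush standing bristles up in the remaining socket, 141 mm long, 19 mm thick. Origin at its lower end. Leave alone.
- board: a green circuit board 70 x 100 mm on four standoffs, lying at one side of the caddy, parts up to 22 mm high. Origin under its centre. Leave alone.
- tray: a red open small-parts tray with screws, 150 x 110 x 32 mm, at the other side of the caddy. Origin under its centre. Leave alone.
Not all that is in view belongs to the job. What is shaped like the pump but turquoise is not meant.

How it is judged:
At the end, for the whole second after the job is handed in: The plunger rests on its catch by itself (travel 33 to 39 mm, still), the pump stands at rest in its socket with its nose within 12 mm of where it was, and the driver, brush, board and tray are within 20 mm of where they were (value of joint plunger between 0.033 and 0.039 m and velocity of joint plunger between -0.01 and 0.01 m/s and distance of pump from where it was at the start of the episode below 0.012 m and angle between pump's own z axis and vertical below 0.5 rad and linear speed of pump below 0.02 m/s and distance of each of driver, brush, board, tray from where it was at the start of the episode below 0.02 m); the robot touches nothing.
It fails at once if the pump is lifted in or out of its socket (nose more than 20 mm from where it stood) (distance of pump from where it was at the start of the episode above 0.02 m).
It fails at once if the driver or the brush is pulled out or knocked about (more than 20 mm) (distance of any of driver, brush from where it was at the start of the episode above 0.02 m).
It fails at once if the circuit board or the parts tray is shoved (more than 20 mm) (distance of any of board, tray from where it was at the start of the episode above 0.02 m).
It also fails if it takes over 35 s, if anything falls off the work surface, if the arm or the gripper's body presses on something with over 40 N, if the wrist force passes 120 N, or if a joint passes its speed limit or range.

## Working session

There is one attempt and no reset: what is moved stays moved. The work goes in short steps, Python scripts to look and compute and a tool call to move; the robot and the scene stay as the last step left them, time stands still between calls to the robot, and variables do not carry over. Pictures are saved under pics/ and viewed, at most 10 in all, crops included, and the job is handed in when it is done.

Besides the shell and the picture viewer there is one more tool, called in YAML: its name, and indented under it one key for each argument. apply_moves: Moves the arm, as the interface text tells. Its arguments: {"type":"object","properties":{"rows":{"type":"array","items":{"type":"array","items":{"type":"number"}}},"claw":{"type":"number"},"newtons":{"type":"number"}},"required":["rows"]}

```bash
mkdir -p pics; cat > h.py <<'E'
import numpy as np, cv2
from scipy.spatial.transform import Rotation as R
from bench import r
def att(f):
    a=np.array(f["attitude"],float)
    return a if a.shape==(3,3) else R.from_rotvec(a).as_matrix()
def ray(f,p):
    u=cv2.undistortPoints(np.array([[p]],float),np.array(f["intrinsics"],float),np.array(f["dist"],float))[0,0]
    d=att(f)@np.array([u[0],-u[1],-1]); return np.array(f["eye"],float),d/np.linalg.norm(d)
def tri(rs):
    A=sum(np.eye(3)-np.outer(d,d) for o,d in rs);b=sum((np.eye(3)-np.outer(d,d))@o for o,d in rs)
    x=np.linalg.solve(A,b); return x,[np.linalg.norm(np.cross(x-o,d)) for o,d in rs]
def atz(o,d,z): return o+d*(z-o[2])/d[2]
def proj(f,X):
    c=att(f).T@(np.array(X)-np.array(f["eye"]));c=c*[1,-1,-1]
    return cv2.projectPoints(c[None],np.zeros(3),np.zeros(3),np.array(f["intrinsics"],float),np.array(f["dist"],float))[0].ravel()
E
python3 - <<'E'
from h import *
fs={}
for n in("scene","top"):
    f=r.grab_frame(n);fs[n]=f;cv2.imwrite(f"pics/{n}0.png",f["pixels"][:,:,::-1]);print(n,np.shape(f["attitude"]),np.round(f["eye"],3))
    for t in("knob","pump","caddy","driver","brush","board","tray"):
        print(t,[(np.round(x["point"]).tolist(),round(x["conf"],2)) for x in r.landmark_of(f,t)[:3]])
    print([(x["rect"],round(x["conf"],2)) for x in r.search_frame(f,"pump")[:3]])
E
```

```text
scene (3,) [0.87  0.424 0.881]
knob [([268.0, 121.0], 0.62), ([333.0, 104.0], 0.55), ([274.0, 266.0], 0.43)]
pump [([257.0, 362.0], 0.74), ([311.0, 159.0], 0.69)]
caddy [([259.0, 192.0], 0.7)]
driver []
brush []
board [([196.0, 147.0], 0.75)]
tray [([336.0, 238.0], 0.84)]
[([312.7, 102.8, 23.9, 54.9], 0.74), ([252.3, 122.8, 18.8, 51.1], 0.62), ([256.1, 265.9, 24.3, 93.4], 0.61)]
top (3,) [0.482 0.062 1.014]
knob [([389.0, 374.0], 0.5), ([348.0, 246.0], 0.48), ([246.0, 212.0], 0.44)]
pump [([182.0, 159.0], 0.75), ([332.0, 305.0], 0.6), ([318.0, 226.0], 0.55)]
caddy []
driver [([291.0, 234.0], 0.44)]
brush [([346.0, 213.0], 0.48)]
board [([403.0, 210.0], 0.71)]
tray [([239.0, 277.0], 0.83)]
[([180.1, 157.4, 70.1, 57.8], 0.93), ([330.4, 301.6, 57.3, 73.5], 0.69), ([323.6, 224.0, 30.3, 26.8], 0.56)]
```

View pics/scene0.png

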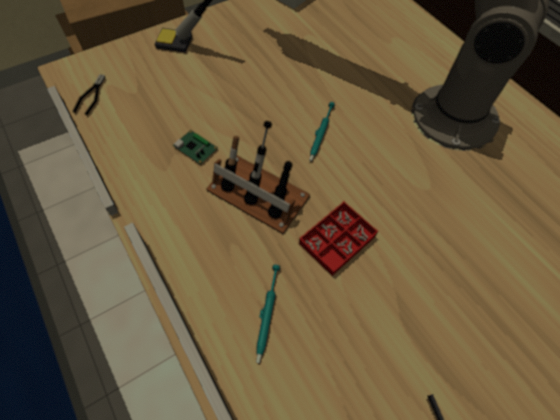

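View pics/top0.png

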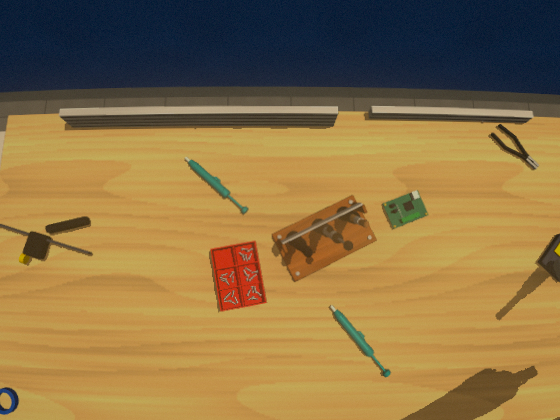

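Pump-shaped candidates: the upright tool with a black knob in the middle socket (scene 267,124; top 348,246), and two turquoise ones lying on the table (scene 325,130 and 268,310). Only the first is in the caddy with a black knob, steel rod and aluminium barrel. I'll triangulate it and confirm with a crop.

```bash
python3 - <<'E'
from h import *
s=r.grab_frame("scene");t=r.grab_frame("top")
ks=[268,121]
for k in r.landmark_of(s,"knob"): print("s",k["point"],k["conf"])
for k in r.landmark_of(t,"knob"): print("t",k["point"],k["conf"])
a=[k["point"] for k in r.landmark_of(s,"knob") if abs(k["point"][0]-267)<10 and abs(k["point"][1]-122)<10]
b=[k["point"] for k in r.landmark_of(t,"knob") if abs(k["point"][0]-348)<10 and abs(k["point"][1]-246)<10]
a=a[0] if a else [267.5,121.5]; b=b[0] if b else [348,246]
print(tri([ray(s,a),ray(t,b)]))
for p in([272,239],[358,197],[376,240],[296,280]): print("corner",atz(*ray(t,p),.012))
A=cv2.resize(s["pixels"][95:235,190:320],(390,420),interpolation=3)
B=cv2.resize(t["pixels"][185:290,260:390],(390,315),interpolation=3)
B=cv2.copyMakeBorder(B,0,105,0,0,0)
cv2.imwrite("pics/crop1.png",np.hstack([A,B])[:,:,::-1])
o=r.get_obs();print(o["tcp_pos"],o["orientation"],o["clock"],o["contact_force"])
E
```

```text
s [334.4, 103.8] 0.58
s [267.1, 118.0] 0.48
s [274.8, 261.1] 0.46
t [389.6, 373.3] 0.63
t [245.0, 211.8] 0.57
t [350.1, 246.6] 0.55
(array([ 0.56294102, -0.09215974,  0.22262115]), [np.float64(0.00020098664937606266), np.float64(0.00020098664937602846)])
corner [0.60347387 0.05974211 0.012     ]
corner [ 0.70971191 -0.15751192  0.012     ]
corner [ 0.60035154 -0.19852063  0.012     ]
corner [0.50343763 0.001633   0.012     ]
[ 0.26024645 -0.62282352  0.23131191] [-3.08028565e+00 -6.17569746e-01 -2.62777185e-05] 1.2 [ 0.01666822 -0.59969506 -0.24740602]
```

View pics/crop1.png

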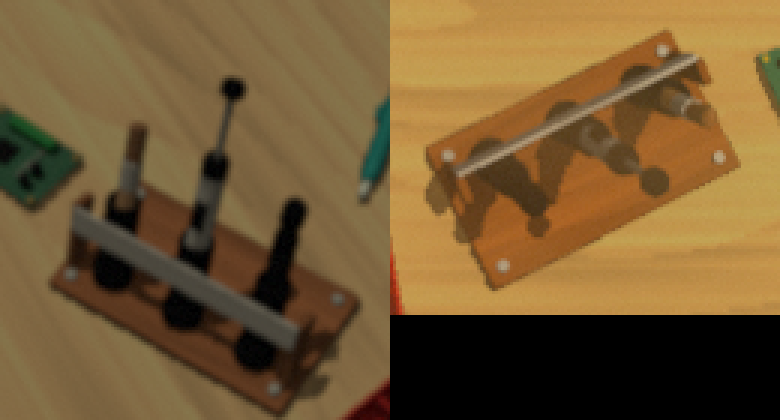

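The crop confirms it: the middle socket holds the tool with the black knob (scene 267,124; top 348,246), steel rod and aluminium barrel. The triangulated knob position (0.563, -0.092, 0.223) agrees with the caddy geometry (0.560, -0.095, 0.217). Next I plan a standoff 100 mm out along the axis.

```bash
cat >> h.py <<'E'
yaw,lean=.45,.38
def axis(yaw=yaw,lean=lean): return np.array([-np.sin(lean)*np.cos(yaw),-np.sin(lean)*np.sin(yaw),np.cos(lean)])
def plan(P,a,n=1):
    o=r.get_obs();M=R.from_rotvec(o["orientation"])
    z=-a; y=np.cross(z,[np.cos(yaw),np.sin(yaw),0]);y/=np.linalg.norm(y);T=np.column_stack([np.cross(y,z),y,z])
    d=M.inv().apply(np.array(P)-o["tcp_pos"]); w=(M.inv()*R.from_matrix(T)).as_rotvec()
    print("units",np.round(d/.25,3),np.round(w/(np.pi/2),4),"m",np.round(d,4),"force",np.round(o["contact_force"],1),"tcp",np.round(o["tcp_pos"],4),"t",o["clock"])
E
python3 - <<'E'
from h import *
a=axis();plan(np.array([.562,-.093,.22])+.1*a,a)
E
```

```text
units [ 1.783 -1.482 -0.326] [ 0.0066  0.2418 -0.0341] m [ 0.4456 -0.3705 -0.0815] force [ 0.  -0.6 -0.2] tcp [ 0.2602 -0.6228  0.2313] t 1.2
```

apply_moves:
  rows:
    - [0.15, -0.12, -0.12]
    - [0.35, -0.28, -0.3]
    - [0.53, -0.44, -0.35]
    - [0.72, -0.59, -0.35]
    - [0.89, -0.74, -0.35]
  claw: 0

```text
$.rows[0]: bad value
```

apply_moves:
  rows:
    - [0.15, -0.12, -0.12, 0, 0, 0]
    - [0.35, -0.28, -0.3, 0, 0, 0]
    - [0.53, -0.44, -0.35, 0, 0, 0]
    - [0.72, -0.59, -0.35, 0, 0, 0]
    - [0.89, -0.74, -0.35, 0, 0, 0]
  claw: 0

```text
clock: 1.82
tcp_pos: [0.3928, -0.3695, 0.3196]
orientation: [3.079, 0.617, 0.002]
contact_force: [0.3, -0.4, 0.7]
grip_width: -0.0004
gripper_force: 0.0
```

```bash
python3 - <<'E'
from h import *
a=axis();plan(np.array([.562,-.093,.22])+.1*a,a)
E
```

```text
units [ 0.903 -0.752  0.026] [ 0.0076  0.2413 -0.0339] m [ 0.2256 -0.1879  0.0066] force [ 0.3 -0.4  0.7] tcp [ 0.3928 -0.3695  0.3196] t 1.825
```

apply_moves:
  rows:
    - [0.17, -0.14, 0, 0, 0.05, -0.01]
    - [0.35, -0.29, 0, 0, 0.11, -0.02]
    - [0.53, -0.44, 0, 0, 0.17, -0.03]
    - [0.72, -0.6, 0.02, 0.0, 0.22, -0.034]
    - [0.89, -0.75, 0.02, 0.007, 0.241, -0.034]

```text
clock: 2.45
tcp_pos: [0.5246, -0.1109, 0.3136]
orientation: [-2.929, -0.669, -0.563]
contact_force: [1.7, 0.1, -0.3]
grip_width: 0.0001
gripper_force: 0.0
```

apply_moves:
  rows:
    - [0, 0, 0, 0, 0, 0]
    - [0, 0, 0, 0, 0, 0]

```text
clock: 2.7
tcp_pos: [0.5247, -0.1131, 0.3139]
orientation: [-2.93, -0.67, -0.561]
contact_force: [0.4, -0.7, 0.2]
grip_width: 0.0
gripper_force: 0.0
```

```bash
python3 - <<'E'
from h import *
a=axis();plan(np.array([.562,-.093,.22])+.1*a,a)
o=r.get_obs();print(np.round(o["joints"],2))
fs=[r.grab_frame("wrist"),r.grab_frame("scene"),r.grab_frame("top")]
rs=[]
for f in fs:
    c=proj(f,[.562,-.093,.22]);print("pred",c)
    for k in r.landmark_of(f,"knob")[:3]: print(np.round(k["point"],1),round(k["conf"],2))
f=fs[0];cv2.imwrite("pics/w1.png",f["pixels"][:,:,::-1])
E
```

```text
units [ 0.018 -0.007  0.011] [ 0.      0.0011 -0.0001] m [ 0.0045 -0.0018  0.0029] force [ 0.4 -0.7  0.2] tcp [ 0.5247 -0.1131  0.3139] t 2.7
[ 0.55  0.06 -0.32  1.98 -0.3   0.83 -0.72]
pred [276.77670738 203.70031079]
[182.1 100.5] 0.78
[272.7 199.9] 0.67
pred [267.37319754 118.45527349]
[273.8 266.4] 0.69
[333.  100.2] 0.6
[268.1 118.4] 0.54
pred [350.35858524 247.14046321]
[349.4 246.4] 0.54
[245.7 211.5] 0.48
[389.5 372.5] 0.46
```

View pics/w1.png

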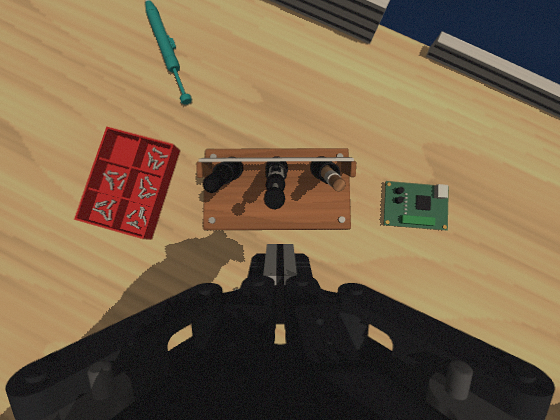

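The wrist view shows the knob at about (275,198), with caddy square to the tool and the driver (left) and brush (right) well clear. Now I refine the knob position.

```bash
python3 - <<'E'
from h import *
w,s,t=[r.grab_frame(n) for n in("wrist","scene","top")]
rs=[]
for f,c in((w,(274,200)),(s,(267.5,118.5)),(t,(349.5,246.5))):
    q=[k["point"] for k in r.landmark_of(f,"knob") if np.hypot(*(np.array(k["point"])-c))<9]
    print(q[:1]); rs.append(ray(f,q[0] if q else c))
print(tri(rs),tri([rs[0],rs[1]])[0],tri([rs[0],rs[2]])[0], atz(*rs[0],.22), np.linalg.norm(rs[0][0]-[.56,-.09,.22]))
# socket floor check: caddy corner screws in wrist view
for p in((210,157),(341,157),(342,219),(211,219)): print(atz(*ray(w,p),.013))
K=tri(rs)[0];a=axis();plan(K+.02*a,a)
o=r.get_obs();print(np.round(R.from_rotvec(o["orientation"]).as_matrix(),3))
E
```

```text
[[274.0, 197.5]]
[[268.3, 122.8]]
[[346.9, 245.8]]
(array([ 0.56520669, -0.08735999,  0.21404772]), [np.float64(0.0017237708278004713), np.float64(0.001783739625856543), np.float64(6.91740061152363e-05)]) [ 0.56516679 -0.08736808  0.21401308] [ 0.56630696 -0.08803033  0.21095791] [ 0.56583315 -0.08887319  0.22      ] 0.2540404382764386
[0.60759757 0.04881572 0.013     ]
[ 0.69741839 -0.13850807  0.013     ]
[ 0.60823045 -0.18041658  0.013     ]
[0.52052406 0.00227022 0.013     ]
units [ 0.028 -0.02   0.361] [-0.0004  0.0008 -0.0003] m [ 0.0071 -0.005   0.0901] force [ 0.7  0.2 -0.8] tcp [ 0.5248 -0.1125  0.3138] t 3.3
[[ 0.837  0.435  0.333]
 [ 0.404 -0.901  0.161]
 [ 0.37  -0.001 -0.929]]
```

```bash
python3 - <<'E'
from h import *
a=axis();plan(np.array([.565,-.088,.217])+.015*a,a)
E
```

```text
units [ 0.031 -0.018  0.369] [-0.0004  0.0008 -0.0003] m [ 0.0077 -0.0045  0.0922] force [ 0.7  0.2 -0.8] tcp [ 0.5248 -0.1125  0.3138] t 3.3
```

apply_moves:
  rows:
    - [0.015, -0.01, 0.12, 0, 0, 0]
    - [0.03, -0.018, 0.24, 0, 0, 0]
    - [0.03, -0.018, 0.33, 0, 0, 0]
    - [0.03, -0.018, 0.37, 0, 0, 0]
    - [0.03, -0.018, 0.37, 0, 0, 0]

```text
clock: 3.92
tcp_pos: [0.5598, -0.0903, 0.2303]
orientation: [-2.929, -0.67, -0.56]
contact_force: [-0.1, 0.9, 0.7]
grip_width: -0.0001
gripper_force: 0.0
```

```bash
python3 - <<'E'
from h import *
K=np.array([.565,-.088,.217])
a=axis();plan(K,a)
w,s=r.grab_frame("wrist"),r.grab_frame("scene");t=r.grab_frame("top")
o=r.get_obs()
for f in(w,s,t):print("K",proj(f,K).round(),"tip",proj(f,o["tcp_pos"]).round())
def crop(f,h,sc):
    u,v=proj(f,K).astype(int);u=max(u,h);v=max(v,h);return cv2.resize(f["pixels"][v-h:v+h,u-h:u+h],(380,380),interpolation=3)
cv2.imwrite("pics/c2.png",np.hstack([crop(w,95,4),crop(s,40,8)])[:,:,::-1])
E
```

```text
units [0.002 0.001 0.058] [-0.0009  0.0012 -0.0002] m [0.0004 0.0002 0.0144] force [-0.1  0.9  0.7] tcp [ 0.5598 -0.0903  0.2303] t 3.925
K [279. 249.] tip [280. 260.]
K [267. 122.] tip [269. 115.]
K [347. 246.] tip [350. 247.]
```

View pics/c2.png

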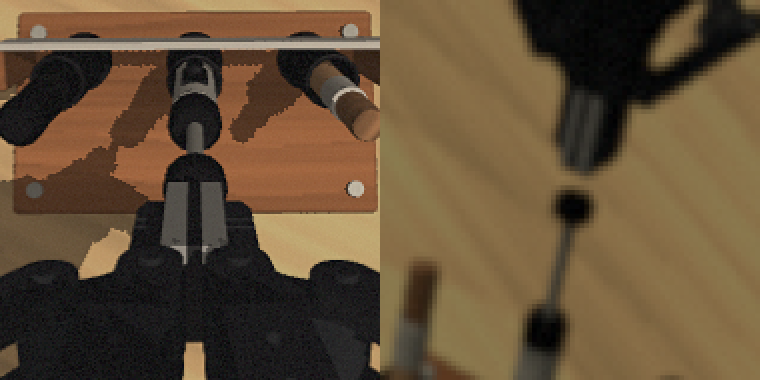

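Closed fingertips are centred on the knob, in line with the rod and about 14 mm away. Now I feel for contact.

apply_moves:
  rows:
    - [0.002, 0, 0.025, 0, 0, 0]
    - [0.002, 0, 0.04, 0, 0, 0]
    - [0.002, 0, 0.05, 0, 0, 0]
    - [0.002, 0, 0.056, 0, 0, 0]
    - [0.002, 0, 0.056, 0, 0, 0]

```text
clock: 4.7
tcp_pos: [0.565, -0.0879, 0.2176]
orientation: [-2.929, -0.67, -0.561]
contact_force: [-0.1, 0.6, 0.7]
grip_width: 0.0004
gripper_force: 0.0
```

apply_moves:
  rows:
    - [0, 0, 0.01, 0, 0, 0]
    - [0, 0, 0.02, 0, 0, 0]
    - [0, 0, 0.02, 0, 0, 0]

```text
clock: 5.08
tcp_pos: [0.5676, -0.0877, 0.2142]
orientation: [-2.93, -0.67, -0.564]
contact_force: [-2.6, -1.5, 6.7]
grip_width: -0.0004
gripper_force: 3.7
```

apply_moves:
  rows:
    - [0, 0, 0.024, 0, 0, 0]
    - [0, 0, 0.048, 0, 0, 0]
    - [0, 0, 0.072, 0, 0, 0]
    - [0, 0, 0.096, 0, 0, 0]
    - [0, 0, 0.12, 0, 0, 0]

```text
clock: 5.7
tcp_pos: [0.5785, -0.0835, 0.1875]
orientation: [-2.931, -0.669, -0.568]
contact_force: [-4.4, -2.3, 13.6]
grip_width: -0.0003
gripper_force: 7.6
```

apply_moves:
  rows:
    - [0, 0, 0.01, 0, 0, 0]
    - [0, 0, 0.02, 0, 0, 0]
    - [0, 0, 0.02, 0, 0, 0]

```text
clock: 6.08
tcp_pos: [0.5798, -0.0825, 0.1825]
orientation: [-2.931, -0.669, -0.567]
contact_force: [-5.2, -2.8, 12.8]
grip_width: -0.0003
gripper_force: 6.4
```

```bash
python3 - <<'E'
from h import *
a=axis();plan([.565,-.088,.217]-.043*a,a)
f=r.grab_frame("wrist");cv2.imwrite("pics/w3.png",f["pixels"][100:400,80:480,::-1])
E
```

```text
units [-0.007 -0.006  0.021] [ 0.0015 -0.001  -0.0003] m [-0.0019 -0.0015  0.0051] force [-5.2 -2.8 12.8] tcp [ 0.5798 -0.0825  0.1825] t 6.075
```

View pics/w3.png

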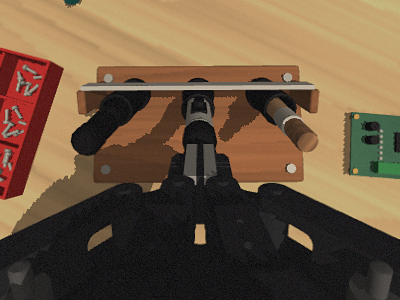

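Fingers are on the knob just above the barrel end, at about 36–38 mm travel and 14 N. I continue in small steps.

apply_moves:
  rows:
    - [0, 0, 0.008, 0, 0, 0]
    - [0, 0, 0.016, 0, 0, 0]
    - [0, 0, 0.016, 0, 0, 0]

```text
clock: 6.5
tcp_pos: [0.5812, -0.0819, 0.179]
orientation: [-2.931, -0.669, -0.567]
contact_force: [-4.6, -2.1, 12.3]
grip_width: -0.0001
gripper_force: 6.7
```

apply_moves:
  rows:
    - [0, 0, 0.006, 0, 0, 0]
    - [0, 0, 0.008, 0, 0, 0]
    - [0, 0, 0.008, 0, 0, 0]

```text
clock: 6.88
tcp_pos: [0.582, -0.0816, 0.1772]
orientation: [-2.931, -0.669, -0.567]
contact_force: [-3.4, -1.8, 13.2]
grip_width: -0.0001
gripper_force: 6.9
```

apply_moves:
  rows:
    - [0, 0, 0.006, 0, 0, 0]
    - [0, 0, 0.006, 0, 0, 0]

```text
clock: 7.12
tcp_pos: [0.5825, -0.0814, 0.1758]
orientation: [-2.931, -0.669, -0.567]
contact_force: [-4.3, -1.9, 12.3]
grip_width: -0.0003
gripper_force: 7.0
```

Depth is about 45 mm past the estimated knob top with no end stop felt, so travel should be about 42–44 mm. I retreat along the axis.

apply_moves:
  rows:
    - [0, 0, -0.02, 0, 0, 0]
    - [0, 0, -0.04, 0, 0, 0]
    - [0, 0, -0.08, 0, 0, 0]
    - [0, 0, -0.16, 0, 0, 0]
    - [0, 0, -0.3, 0, 0, 0]

```text
clock: 7.75
tcp_pos: [0.5548, -0.092, 0.2429]
orientation: [-2.928, -0.671, -0.557]
contact_force: [1.0, -0.4, -0.6]
grip_width: -0.0002
gripper_force: 0.0
```

apply_moves:
  rows:
    - [0, 0, -0.15, 0, 0, 0]
    - [0, 0, -0.25, 0, 0, 0]
    - [0, 0, -0.25, 0, 0, 0]

```text
clock: 8.12
tcp_pos: [0.5356, -0.1031, 0.3034]
orientation: [-2.931, -0.67, -0.566]
contact_force: [0.5, 0.1, -0.2]
grip_width: 0.0
gripper_force: 0.0
```

```bash
python3 - <<'E'
from h import *
w,s,t=[r.grab_frame(n) for n in("wrist","scene","top")]
a=axis();K=np.array([.565,-.088,.217])
for f in(w,s,t):print("out",proj(f,K).round(),"latched",proj(f,K-.036*a).round(),[(np.round(k["point"]).tolist(),round(k["conf"],2)) for k in r.landmark_of(f,"knob")[:3]])
o=r.get_obs();print(o["clock"],o["tcp_pos"],o["contact_force"])
A=cv2.resize(w["pixels"][120:260,180:370],(570,420),interpolation=3);cv2.imwrite("pics/w4.png",A[:,:,::-1])
E
```

```text
out [278. 214.] latched [278. 203.] [([282.0, 202.0], 0.9)]
out [267. 122.] latched [264. 136.] [([263.0, 132.0], 0.62), ([276.0, 265.0], 0.56), ([332.0, 103.0], 0.41)]
out [347. 246.] latched [342. 242.] [([343.0, 243.0], 0.58), ([390.0, 373.0], 0.44), ([246.0, 211.0], 0.38)]
8.425 [ 0.53470368 -0.1020543   0.30009825] [-0.03166311  0.66914636  0.48637668]
```

View pics/w4.png

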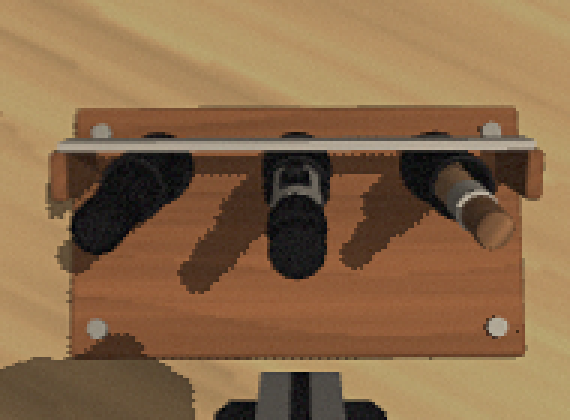

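The knob now sits close to the barrel at about (279,203), where all three cameras predict the latched position. The pump and the other tools are still in place and the arm is clear.

```bash
python3 -c "
from bench import r
print(r.hand_in())"
```

```text
the job is handed in; nothing more can be done
None
```

I pushed the pump's knob down to about 42–44 mm of travel and let go; all three cameras then showed it at the latched position, with the pump, driver and brush still in their sockets and the arm clear, so I handed the job in (no verdict was returned).

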